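# Clamp a breadboard in the sliding board holder

### The job

Lay the small loose breadboard on the rail of the board holder, lengthwise between its two jaws, and let go of it. Then press down the lock tab of the sliding block and keep it down while you slide the block towards the breadboard, until the board is held between the end jaw and the sprung jaw with the sprung jaw visibly pushed back, without crushing it. Finally let the tab come all the way up, so that the block is locked in a notch and the board stays clamped, and leave the other things on the desk where they are.

Things in the scene. Friction and masses are not known exactly. Their poses are not given: they have to be found in the camera images.
- holder: Board holder, fixed: aluminium rail 40 mm wide (x), 250 mm long (y) on two steel feet (100 mm wide, 12 mm high, at its ends). Origin on the desk under its middle, z up. The rail's flat top (the bed) is at z = 30 mm, free space beside it. End jaw near its -y end; the sliding block with the lock tab starts near +y and slides to -y, with 5 N of friction. A rack on its -x side has notches 8 mm apart.
- end_jaw: Fixed end jaw: aluminium block 56 mm wide (x), 16 mm long (y), 16 mm high with a 4 mm screw head on top. Origin under its centre, on the bed; axes as the holder. Its clamping face is 8 mm from the origin towards the holder's +y. It is set at a different place along the rail each time.
- jaw_face (a point): Centre of the clamping face of the sprung jaw, 10 mm above the bed: an aluminium plate 56 mm wide (x), 6 mm thick, from 2 to 18 mm above the bed, on two pins in front of the sliding block. The face looks to the holder's -y, towards the end jaw; axes as the holder.
- sprung_jaw (a joint): How far the sprung jaw is pushed back into the sliding block (m): 0 = fully out, 0.0135 = against its stop. Spring 1.5 N at 0 and 0.2 N more per mm.
- slide_block (a joint): Travel of the sliding block along the rail (m): 0 = as found, fully open; grows towards the end jaw, at most 0.078. The block (black, 66 x 58 mm, its top 54 mm above the desk) cannot move more than about 2 mm while the tab is up.
- tab_top (a point): Centre of the top face of the lock tab on the sliding block, 67 mm above the desk when up; axes as the holder. A grey thumb pad 40 mm wide (x), 46 mm long (y), with a ridge 6 mm thick and 6 mm high across each end; shut fingertips can press on the 34 mm long flat between them and push the block along by a ridge. It is 45 mm behind (+y) the face of the fully extended sprung jaw.
- lock_tab (a joint): How far the lock tab is pressed (m): 0 = up, locked in a notch; 0.007 = on its stop. Springs up with 3 N at 0, 7 N at 0.007. The block is free beyond 0.004. Let go between notches, the tab stays caught 0.004 down under a tooth, not locked; pushing the block on by up to 8 mm lets it rise into the next notch, where the block stops dead (held already when the tab has risen to 0.002).
- board_mid (a point): Centre (half-way up) of the loose white breadboard: 55 mm wide (x), 82 mm long (y), 9 mm thick, lying flat on the desk, with two black chips along its middle line that stand 4 mm above its upper face; about 50 to 100 g. Either end may face either jaw.
- project_box: Bystander: black box with aluminium lid, 60 x 75 x 28 mm, origin under its centre. The breadboard and this box swap places at random.
- solder_spool: Bystander: standing spool, 56 mm across, 36 mm high.
- screwdriver: Bystander: screwdriver 180 mm long, lying on the robot's side, between breadboard and holder.
- pliers: Bystander: pliers about 140 mm long, 13 mm high, lying on the right.
- chip_tube: Bystander: clear square tube 14 x 220 x 10 mm, lying beyond the holder.
- screw_jar: Bystander: glass jar, 48 mm across, 60 mm high.
There are look-alikes about, which are no part of the job. Of the things shaped like the part that bears board_mid, the white one is meant.

How it is judged:
On the way, in this order (a step that is already met when the one before it is completed fails the run):
1. the breadboard lies flat on the rail between the jaws and has been let go of (z of board_mid in the frame of holder between 0.0315 and 0.0375 m and x of board_mid in the frame of holder between -0.012 and 0.012 m and angle between the y axis of holder and the y axis of board_mid, either way round below 0.15 rad and y of board_mid in the frame of end_jaw above 0.046 m and y of board_mid in the frame of jaw_face below -0.038 m and contact force between the fingers and breadboard below 0.1 N and linear speed of breadboard below 0.02 m/s), for 0.2 s.
2. the lock tab is held down with the block slid part of the way (value of joint lock_tab above 0.0033 m and value of joint slide_block above 0.015 m), for 0.1 s.
At the end, for the whole second after the job is handed in: The breadboard lies flat on the bed (height within 3 mm, 12 mm of the rail's middle line, 0.15 rad of lengthwise), touches both jaws, the sprung jaw is pushed back over 1.5 mm, the lock tab is fully up (under 1 mm down), the block has slid over 20 mm, and the board is at rest (z of board_mid in the frame of holder between 0.0315 and 0.0375 m and x of board_mid in the frame of holder between -0.012 and 0.012 m and angle between the y axis of holder and the y axis of board_mid, either way round below 0.15 rad and angle between board_mid's own z axis and vertical below 0.08 rad and value of joint sprung_jaw above 0.0015 m and value of joint lock_tab below 0.001 m and contact force between breadboard and end_jaw above 0.3 N and contact force between breadboard and sprung_jaw above 0.3 N and linear speed of breadboard below 0.01 m/s and value of joint slide_block above 0.02 m).
It fails at once if the breadboard is crushed: more than 30 N between it and the sprung jaw (contact force between breadboard and sprung_jaw above 30 N).
It fails at once if a bystander is moved by more than 30 mm (distance of any of project_box, solder_spool, screwdriver, pliers, chip_tube, screw_jar from where it was at the start of the episode above 0.03 m).
It also fails if it takes over 54 s, if anything falls off the work surface, if the arm or the gripper's body presses on something with over 40 N, if the wrist force passes 120 N, or if a joint passes its speed limit or range.

### The arm

A 6-joint arm with a two-finger parallel gripper is mounted at the origin on the work surface. World frame = base frame: x ahead of the robot, y to its left, z up, the work surface at z = 0. Lengths are in m, angles in rad, forces in N, time in s.
With the tool pointing down it reaches from about 0.325 to 0.85 m from the base axis. Payload 4.4 kg.
Tool frame: the origin (TCP) lies at the very end of the fingers, on their centre line; the grasp point (between the pads) lies 19 mm behind it (env.grip_depth is the distance from the TCP to the grasp point, in m); z points along the fingers, y is the direction in which the jaws open and shut (so a half turn about z gives the same grasp; the last joint's range is limited). The gripper opens to 94 mm and grips with 3 to 60 N. Pads are 16 mm wide; open, the fingers measure 119 mm over their backs; the gripper's body (75 mm by 177 mm) begins 78 mm behind the grasp point.
Start: joints at [-1.379, 0.207, 1.542, -0, 1.393, -0.15], TCP at [0.193, -0.542, 0.205] pointing down, gripper open.
Joint ranges: [-2.73, 2.73], [-0.86, 2.22], [0.23, 2.46], [-1.11, 4.25], [0.08, 2.63], [-2.82, 2.82]. Speed limits (rad/s): [2.79, 2.79, 3.14, 3.14, 3.14, 3.14].

### API

Orientations are given as a unit quaternion [x, y, z, w].
In Python, from station import env gives the robot as it stands.
- The arm moves only by the tool arm_command, never from a script. Its argument "steps" is text: rows parted by semicolons, each of 6 numbers parted by spaces: the shift along the tool's x, y, z in m, then the turn, a rotation vector about the tool's x, y, z in rad. A call has 1 to 5 rows; each row shifts and turns the pose as measured when the row begins, along the tool's axes as they then stand; what a row does not reach is not made up. A row lasts 1/10 s, in which the tool goes at most 50 mm and 8.59 degrees, less where a joint would pass 70% of its speed; a pose out of reach is approached as far as the arm can. A call with a gripper value outside its range is refused whole. "fingers" is the closure, from 0 (fully open) to 1 (shut), set as the call begins (left out, the last holds). The fingers move at their own pace and stop on an object; "newtons" is the grip in N (left out, the last holds). Time passes only in rows, so rows that do not move let the fingers close. It gives the time, the measured TCP pose, the force and the opening at its end, in the units of the state.
- env.read_state(): the state, without advancing time (a new reading comes with each control period).
- env.camera(name): name is "scene" or "top" or "wrist"; returns a dict with "frame" (480x640x3 uint8, red, green, blue), "depth" (480x640 float32, m along the optical axis (not along the pixel's ray), 0 where there is no reading), "camera_matrix" (3x3 intrinsics, pixels), "k1" (the pictures are not rectified: a ray, as slopes to the right and down, at radius r is drawn at 1 + k1 r^2 times it, then the intrinsics apply), "camera_from_world" (4x4, takes a point from world to camera coordinates). Camera axes: x right, y up, looking along -z (the intrinsics and any distortion apply to the point x, -y, -z); pixel columns grow to the right and rows downward; lengths in m; the calibration is good to about 2 mm. A picture is of the moment at which its call begins.
- env.close_job(): hands the job in, once; it reports no verdict.
The state is a dict: "time_s": time; "joint_pos": joint angles; "joint_velocities": joint speeds; "tau": joint torques, N m; "position": TCP position; "tool_rot": TCP orientation; "wrist_force": force on the tool from outside, world axes, zero at the start; "moment": the same for the moment, N m; "gripper_width": opening from 0.0 (shut) to 1.0 (fully open).
Only numpy, scipy, OpenCV 4.12 (cv2) and the standard library are available. Lean on these libraries where they do the work, as an engineer would, in place of code of your own. Each camera call takes 0.05 s, during which the arm holds its last target.

## Working session

There is one attempt and no reset: what is moved stays moved. The work goes in short steps, Python scripts to look and compute and a tool call to move; the robot and the scene stay as the last step left them, time stands still between calls to the robot, and variables do not carry over. Pictures are saved under pics/ and viewed, and the job is handed in when it is done.

Besides the shell and the picture viewer there is one more tool, called after "Emit:" as name(argument=value, ...), one argument or row to a line, values as JSON. arm_command: Moves the arm, as the interface text tells. Its arguments: {"type":"object","properties":{"steps":{"type":"string"},"fingers":{"type":"number"},"newtons":{"type":"number"}},"required":["steps"]}

```bash
ls; mkdir -p pics; cat > h.py <<'E'
import numpy as np, cv2, pickle
from station import env
def snap(names=("scene","top","wrist"),tag="a"):
    for n in names:
        c=env.camera(n); pickle.dump(c,open(f"{n}_{tag}.pkl","wb"))
        cv2.imwrite(f"pics/{n}_{tag}.png",c["frame"][:,:,::-1])
def load(n,tag): return pickle.load(open(f"{n}_{tag}.pkl","rb"))
def ray(c,u,v):
    K=c["camera_matrix"]; d=np.array([c["k1"],0,0,0,0],float)
    p=cv2.undistortPoints(np.array([[[u,v]]],float),K,d)
    # model: drawn = (1+k1 r^2)*true  == opencv k1
    x,y=p[0,0]; T=np.linalg.inv(c["camera_from_world"])
    return T[:3,3],T[:3,:3]@np.array([x,-y,-1.])
def atz(c,u,v,z):
    o,r=ray(c,u,v); return o+r*(z-o[2])/r[2]
def dep(c,u,v):
    o,r=ray(c,u,v); return o+r*float(c["depth"][int(round(v)),int(round(u))])
def crop(n,tag,x0,y0,x1,y1,s,name):
    f=load(n,tag)["frame"][y0:y1,x0:x1,::-1]
    cv2.imwrite(f"pics/{name}.png",cv2.resize(f,None,fx=s,fy=s,interpolation=cv2.INTER_CUBIC))
def xform(p,c):
    q=c["camera_from_world"]@np.append(p,1); x=q[0]/-q[2]; y=-q[1]/-q[2]; r2=x*x+y*y
    k=1+c["k1"]*r2; K=c["camera_matrix"]
    return K[0,0]*x*k+K[0,2],K[1,1]*y*k+K[1,2]
E
python3 - <<'E'
from h import *
np.set_printoptions(precision=4,suppress=True)
snap()
print(env.read_state())
for n in("scene","top","wrist"):
    c=load(n,"a");print(n,c["camera_matrix"].tolist(),c["k1"],np.linalg.inv(c["camera_from_world"]))
E
```

```text
pics
{'time_s': 0.15, 'joint_pos': array([-1.3795,  0.2073,  1.5426,  0.    ,  1.3935, -0.1505]), 'joint_velocities': array([ 0.0002, -0.0022, -0.0055,  0.0001,  0.0018,  0.0002]), 'tau': array([  0.0003, -37.1312, -28.1812,   0.0699,   0.0327,  -0.0001]), 'position': array([ 0.1926, -0.5411,  0.2046]), 'tool_rot': array([ 0.9854,  0.1701, -0.    , -0.0009]), 'wrist_force': array([ 0.4479, -0.5994, -0.4156]), 'moment': array([-0.0327,  0.048 , -0.0202]), 'gripper_width': 0.9969485024887553}
scene [[606.5028145251657, 0.0, 310.06876529388376], [0.0, 606.5028145251657, 234.08024075360518], [0.0, 0.0, 1.0]] -0.0484225833712209 [[-0.377  -0.7978  0.4705  1.0841]
 [ 0.9261 -0.3334  0.1767  0.1804]
 [ 0.0159  0.5024  0.8645  1.0645]
 [ 0.      0.      0.      1.    ]]
top [[572.2400578954695, 0.0, 323.75400833442154], [0.0, 572.2400578954695, 239.64668548562176], [0.0, 0.0, 1.0]] -0.18167973799427906 [[-0.009   0.9968 -0.0789  0.4414]
 [-0.9999 -0.0095 -0.0057 -0.018 ]
 [-0.0065  0.0788  0.9969  1.1858]
 [ 0.      0.      0.      1.    ]]
wrist [[412.2044208688534, 0.0, 319.6280643528004], [0.0, 412.2044208688534, 241.73444243995002], [0.0, 0.0, 1.0]] -0.09749465565237027 [[ 0.3368  0.9137  0.2274  0.258 ]
 [-0.9416  0.3275  0.079  -0.5179]
 [-0.0023 -0.2407  0.9706  0.3851]
 [ 0.      0.      0.      1.    ]]
```

View pics/top_a.png

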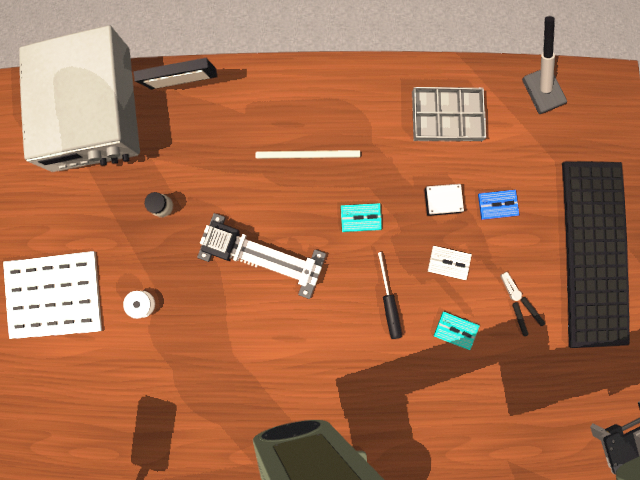

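View pics/scene_a.png

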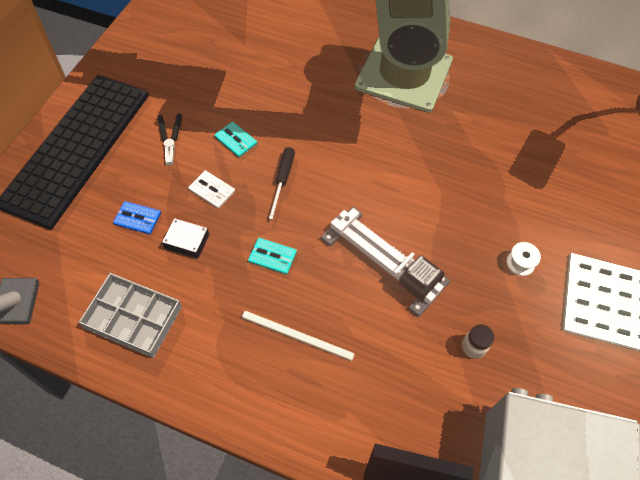

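Top view: white board at about (450,262), holder from (212,238) (block) to (315,272) (end jaw), screwdriver between them. Next, enlarged crops.

```bash
python3 - <<'E'
from h import *
crop("top","a",190,205,340,305,5,"c1")
crop("top","a",410,230,490,290,10,"c2")
E
```

```text
(no output)
```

View pics/c1.png

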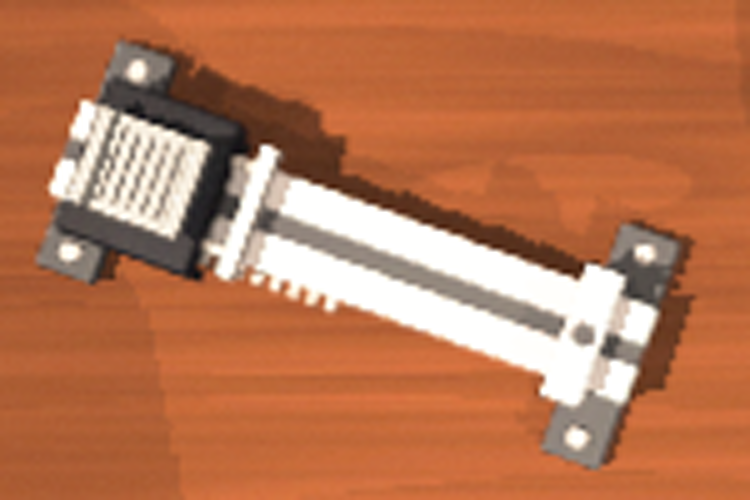

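View pics/c2.png

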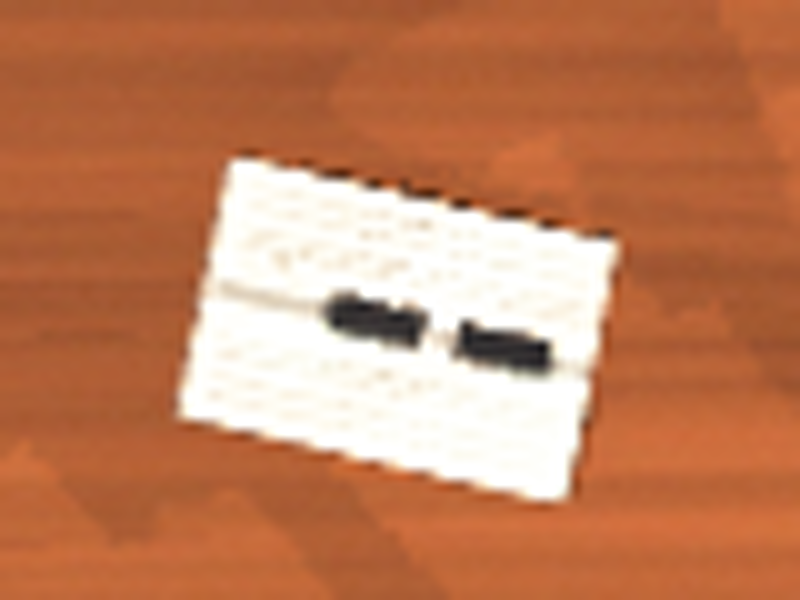

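View pics/wrist_a.png

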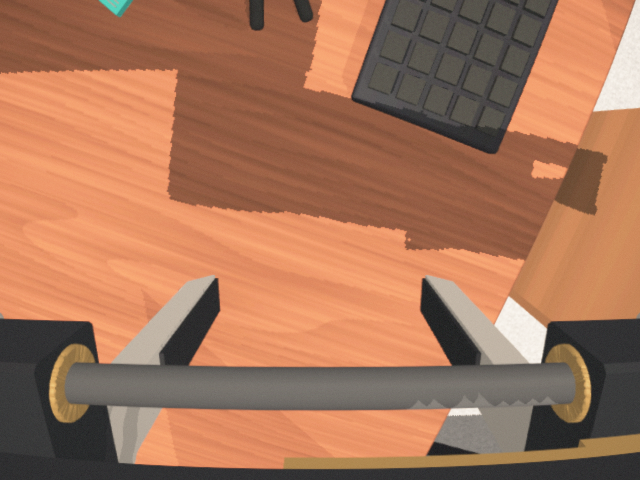

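```bash
python3 - <<'E'
from h import *
np.set_printoptions(precision=4,suppress=True)
c=load("top","a")
f=lambda x,y,z,s,x0,y0: atz(c,(x+.5)/s-.5+x0,(y+.5)/s-.5+y0,z)
B=np.array([f(x,y,.009,10,410,230) for x,y in[(230,157),(618,240),(567,500),(180,417)]])
print("board",B,B.mean(0),[np.linalg.norm(B[i]-B[i-1]) for i in range(4)])
d=(B[0]+B[3]-B[1]-B[2]);print("ang of length",np.degrees(np.arctan2(d[1],d[0])))
S=np.array([f(x,y,.013,5,190,205) for x,y in[(137,69),(69,251),(645,252),(576,437)]])
print("screws",S,S.mean(0)); d=S[0]+S[1]-S[2]-S[3]; a=np.arctan2(d[1],d[0]); print("yaw holder y",np.degrees(a),np.linalg.norm(d)/2)
hy=np.array([np.cos(a),np.sin(a),0]); hx=np.array([hy[1],-hy[0],0]); O=S.mean(0)
for nm,x,y,z in [("ejscrew",583,333,.050),("ej face t",586,264,.046),("jaw top corner a",275,150,.048),("jaw bottom",222,278,.048),("tab corner tl",85,103,.067),("tab bl",57,195,.067),("tab tr",212,148,.067),("tab br",183,240,.067)]:
    p=f(x,y,z,5,190,205)-O; print(nm,p@hx,p@hy)
for u,v in [(381,254),(396,336)]: print("sd",atz(c,u,v,.01))
for nm,u,v in [("bl",450,262),("endjaw",306,268)]: print(nm,dep(c,u,v))
for nm,u,v in [("board",212,189),("bed",360,242)]: print("scene",nm,dep(load("scene","a"),u,v))
E
```

```text
board [[ 0.5207 -0.2366  0.009 ]
 [ 0.5026 -0.3182  0.009 ]
 [ 0.4487 -0.306   0.009 ]
 [ 0.467  -0.225   0.009 ]] [ 0.4847 -0.2715  0.009 ] [np.float64(0.054952582255452874), np.float64(0.08356244116179498), np.float64(0.05522966576967554), np.float64(0.08306243103264155)]
ang of length 77.35389151786374
screws [[ 0.5806  0.2102  0.013 ]
 [ 0.5051  0.2383  0.013 ]
 [ 0.5027 -0.0004  0.013 ]
 [ 0.4272  0.0285  0.013 ]] [0.5039 0.1191 0.013 ]
yaw holder y 69.665543153757 0.22420736074595096
ejscrew 0.00018895059326077242 -0.1014883094942798
ej face t 0.02649656911910439 -0.09306594052832177
jaw top corner a 0.027034325495838132 0.03985216611862964
jaw bottom -0.028374202678000497 0.042054493178250274
tab corner tl 0.018212096019402504 0.11485732488660039
tab bl -0.019822968953963488 0.11248175554165907
tab tr 0.01866254828464571 0.060563814052928364
tab br -0.019332749383656634 0.05867679910013272
sd [ 0.5037 -0.1289  0.01  ]
sd [ 0.335  -0.1575  0.01  ]
bl [ 0.4854 -0.2717  0.0127]
endjaw [0.4753 0.0244 0.0462]
scene board [ 0.4873 -0.267   0.0085]
scene bed [0.4987 0.0659 0.0279]
```

```bash
python3 - <<'E'
from h import *
crop("scene","a",310,200,460,320,5,"c3")
crop("scene","a",180,160,250,215,10,"c4")
E
```

```text
(no output)
```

View pics/c3.png

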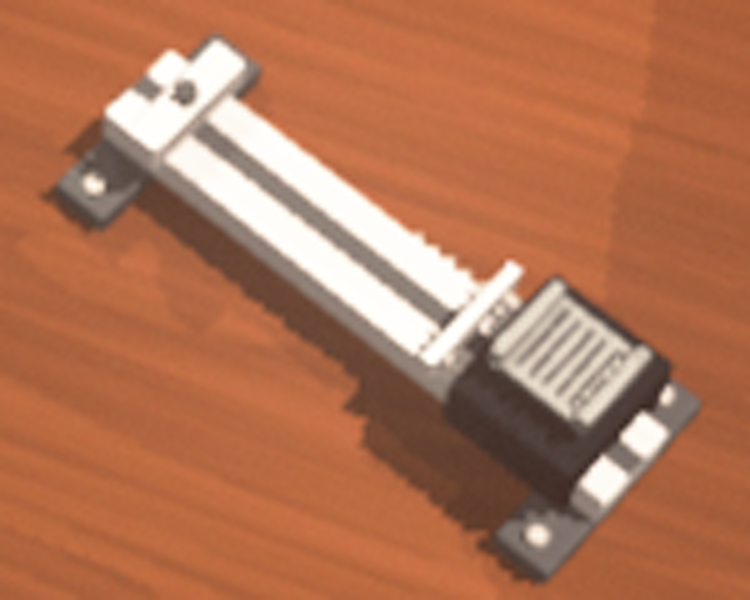

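View pics/c4.png

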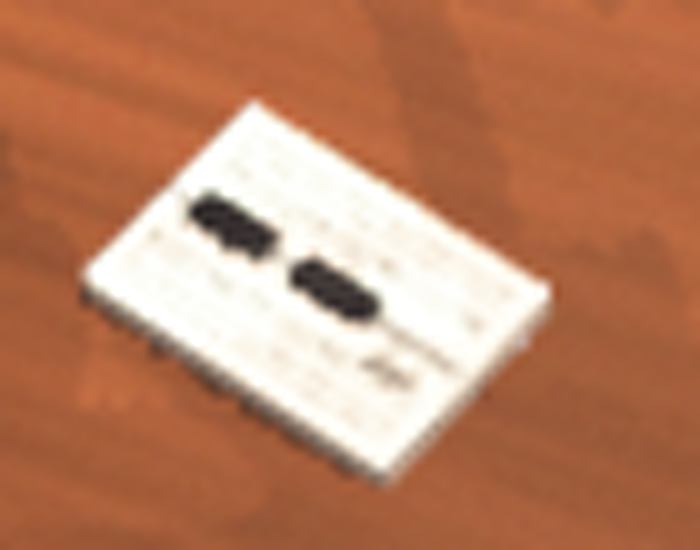

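```bash
cat >> h.py <<'E'
from scipy.spatial.transform import Rotation as R, Slerp
def down(yaw_y):  # tool z down, tool y at world yaw (deg)
    t=np.radians(yaw_y); y=np.array([np.cos(t),np.sin(t),0]); z=np.array([0,0,-1.]); x=np.cross(y,z)
    return R.from_matrix(np.stack([x,y,z],1))
def plan(p,yaw,n):
    s=env.read_state(); p0=s["position"]; r0=R.from_quat(s["tool_rot"]); r1=down(yaw)
    print("pos",p0.round(4),"yaw_y",round(float(np.degrees(np.arctan2(*r0.as_matrix()[1::-1,1]))),2),"tilt",r0.as_matrix()[:2,2].round(4),"F",s["wrist_force"].round(2),"t",s["time_s"],"w",round(s["gripper_width"]*94,1))
    sl=Slerp([0,1],R.concatenate([r0,r1])); P=[p0+(np.array(p)-p0)*i/n for i in range(n+1)]
    for i in range(n):
        a,b=sl(i/n),sl((i+1)/n)
        print(" ".join(f"{v:.4f}" for v in np.r_[a.inv().apply(P[i+1]-P[i]),(a.inv()*b).as_rotvec()])+";")
E
python3 - <<'E'
from h import *
plan([.4847,-.2715,.14],-12.65,10)
c=load("scene","a")
f=lambda x,y,z,s,x0,y0: atz(c,(x+.5)/s-.5+x0,(y+.5)/s-.5+y0,z)
B=np.array([f(x,y,.009,10,180,160) for x,y in[(253,103),(550,290),(388,480),(85,275)]]);print(B.round(4),B.mean(0))
S=np.array([f(x,y,.013,5,310,200) for x,y in[(93,184),(667,396),(537,536)]])
print("screws",S.round(4))
E
```

```text
pos [ 0.1926 -0.5411  0.2046] yaw_y -70.42 tilt [-0.0003  0.0017] F [ 0.45 -0.6  -0.42] t 0.15 w 93.7
0.0366 -0.0156 0.0065 -0.0001 -0.0001 -0.1008;
0.0379 -0.0118 0.0065 -0.0001 -0.0001 -0.1008;
0.0389 -0.0080 0.0065 -0.0001 -0.0001 -0.1008;
0.0395 -0.0040 0.0065 -0.0001 -0.0001 -0.1008;
0.0398 -0.0000 0.0065 -0.0001 -0.0001 -0.1008;
0.0396 0.0040 0.0065 -0.0001 -0.0001 -0.1008;
0.0389 0.0080 0.0065 -0.0001 -0.0001 -0.1008;
0.0380 0.0118 0.0065 -0.0001 -0.0001 -0.1008;
0.0366 0.0156 0.0065 -0.0001 -0.0001 -0.1008;
0.0348 0.0192 0.0065 -0.0001 -0.0001 -0.1008;
[[ 0.4491 -0.3034  0.009 ]
 [ 0.4683 -0.2236  0.009 ]
 [ 0.5239 -0.2337  0.009 ]
 [ 0.5026 -0.3155  0.009 ]] [ 0.48600347 -0.26904844  0.009     ]
screws [[0.5028 0.001  0.013 ]
 [0.5053 0.2407 0.013 ]
 [0.5809 0.2112 0.013 ]]
```

Emit:
arm_command(
  steps="0.0366 -0.0156 0.0065 0 0 -0.1; 0.038 -0.012 0.0065 0 0 -0.1; 0.039 -0.008 0.0065 0 0 -0.1; 0.0395 -0.004 0.0065 0 0 -0.1; 0.04 0 0.0065 0 0 -0.1",
  fingers=0,
)

```text
time_s: 0.65
position: [0.3388, -0.4054, 0.1702]
tool_rot: [0.911, 0.412, -0.001, -0.0]
wrist_force: [-0.4, 0.7, -0.3]
gripper_width: 0.999
```

Emit:
arm_command(
  steps="0.0396 0.004 0.0065 0 0 -0.1; 0.039 0.008 0.0065 0 0 -0.1; 0.038 0.012 0.0065 0 0 -0.1; 0.0366 0.0156 0.0065 0 0 -0.1; 0.035 0.019 0.0065 0 0 -0.1",
)

```text
time_s: 1.15
position: [0.4878, -0.2614, 0.135]
tool_rot: [0.774, 0.633, -0.001, -0.001]
wrist_force: [0.4, -0.3, 1.3]
gripper_width: 1.004
```

```bash
python3 - <<'E'
from h import *
plan([.4853,-.2703,.13],-12.65,3)
E
```

```text
pos [ 0.4878 -0.2614  0.135 ] yaw_y -11.45 tilt [-0.0024  0.0009] F [ 0.41 -0.34  1.26] t 1.15 w 94.4
-0.0031 -0.0002 0.0017 -0.0008 -0.0001 0.0070;
-0.0031 -0.0002 0.0017 -0.0008 -0.0001 0.0070;
-0.0031 -0.0002 0.0017 -0.0008 -0.0001 0.0070;
```

Emit:
arm_command(
  steps="-0.006 0 0.003 0 0 0.012; -0.003 0 0.002 0 0 0.009; 0 0 0 0 0 0",
)

```text
time_s: 1.45
position: [0.4875, -0.2657, 0.1276]
tool_rot: [0.779, 0.628, -0.001, -0.003]
wrist_force: [0.0, -1.1, 0.3]
gripper_width: 0.999
```

```bash
python3 - <<'E'
from h import *
snap(["wrist","top"],"b")
plan([.4853,-.2703,.13],-12.65,1)
c=load("wrist","b")
print(np.linalg.inv(c["camera_from_world"]).round(4))
E
```

```text
pos [ 0.4874 -0.2662  0.1281] yaw_y -12.29 tilt [-0.0042  0.0035] F [-0.16 -0.39  0.26] t 1.55 w 94.4
-0.0045 -0.0012 -0.0019 -0.0049 -0.0025 0.0062;
[[ 0.9776  0.2031  0.0558  0.503 ]
 [-0.2105  0.9498  0.2315 -0.1982]
 [-0.006  -0.238   0.9712  0.3084]
 [ 0.      0.      0.      1.    ]]
```

View pics/wrist_b.png

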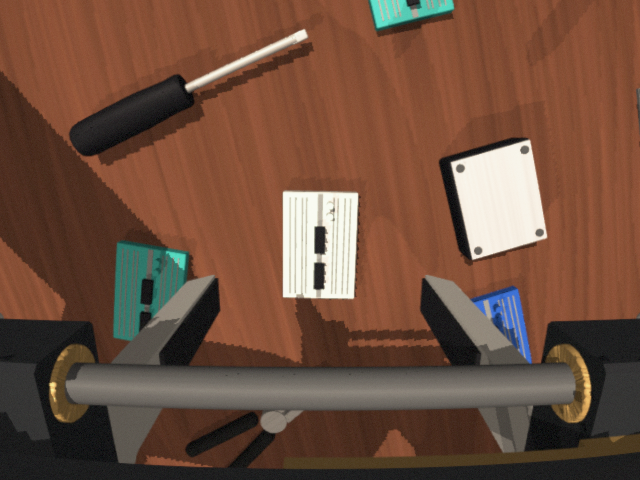

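```bash
python3 - <<'E'
from h import *
c=load("wrist","b")
B=np.array([atz(c,u,v,.009) for u,v in[(283,191),(358,193),(354.5,299),(282,297.5)]])
print(B.round(4),B.mean(0).round(4),[np.linalg.norm(B[i]-B[i-1]).round(4) for i in range(4)])
d=(B[0]+B[1]-B[3]-B[2]);print("ang",np.degrees(np.arctan2(d[1],d[0])))
E
```

```text
[[ 0.4677 -0.2268  0.009 ]
 [ 0.5208 -0.2397  0.009 ]
 [ 0.5026 -0.3199  0.009 ]
 [ 0.4478 -0.307   0.009 ]] [ 0.4847 -0.2733  0.009 ] [np.float64(0.0826), np.float64(0.0546), np.float64(0.0823), np.float64(0.0563)]
ang 76.66096969711627
```

```bash
python3 - <<'E'
from h import *
plan([.485,-.272,.004],-12.9,5)
E
```

```text
pos [ 0.4874 -0.2662  0.1281] yaw_y -12.29 tilt [-0.0042  0.0035] F [-0.16 -0.39  0.26] t 1.55 w 94.4
-0.0013 -0.0001 0.0248 -0.0010 -0.0005 0.0021;
-0.0013 -0.0001 0.0248 -0.0010 -0.0005 0.0021;
-0.0013 -0.0002 0.0248 -0.0010 -0.0005 0.0021;
-0.0013 -0.0002 0.0248 -0.0010 -0.0005 0.0021;
-0.0013 -0.0002 0.0248 -0.0010 -0.0005 0.0021;
```

Emit:
arm_command(
  steps="-0.0025 -0.001 0.03 -0.002 -0.002 0.005; -0.002 -0.001 0.03 -0.002 -0.001 0.003; -0.002 0 0.03 -0.001 0 0.003; 0 0 0.01 0 0 0; 0 0 0 0 0 0",
)

```text
time_s: 2.05
position: [0.4836, -0.2798, 0.0298]
tool_rot: [0.786, 0.619, 0.001, 0.005]
wrist_force: [0.6, 0.4, 0.2]
gripper_width: 1.001
```

```bash
python3 - <<'E'
from h import *
plan([.485,-.272,.004],-12.9,2)
E
```

```text
pos [ 0.4836 -0.2798  0.0298] yaw_y -13.57 tilt [ 0.0072 -0.0068] F [0.55 0.35 0.16] t 2.05 w 94.1
0.0040 -0.0003 0.0129 0.0043 0.0025 -0.0059;
0.0040 -0.0003 0.0129 0.0043 0.0025 -0.0059;
```

Emit:
arm_command(
  steps="0.005 0 0.012 0.005 0.003 -0.007; 0.003 0 0.008 0.002 0.001 -0.003; 0 0 0.003 0 0 0; 0 0 0 0 0 0",
)

```text
time_s: 2.45
position: [0.488, -0.2741, 0.0089]
tool_rot: [0.783, 0.622, 0.001, 0.004]
wrist_force: [-0.9, -0.5, 0.3]
gripper_width: 1.002
```

```bash
python3 - <<'E'
from h import *
plan([.485,-.272,.004],-12.9,1)
E
```

```text
pos [ 0.488  -0.2741  0.0089] yaw_y -13.03 tilt [ 0.0061 -0.0048] F [-0.91 -0.53  0.31] t 2.45 w 94.1
0.0014 -0.0034 0.0048 0.0070 0.0033 -0.0023;
```

Emit:
arm_command(
  steps="0.0015 -0.0035 0.005 0.007 0.003 -0.002; 0 -0.001 0.001 0.003 0.001 0; 0 0 0 0 0 0",
)

```text
time_s: 2.75
position: [0.4848, -0.2718, 0.0036]
tool_rot: [0.782, 0.623, -0.001, -0.001]
wrist_force: [0.3, -0.5, 0.6]
gripper_width: 1.003
```

```bash
python3 - <<'E'
from h import *
plan([.485,-.272,.003],-12.9,1)
E
```

```text
pos [ 0.4848 -0.2718  0.0036] yaw_y -12.86 tilt [-0.0015  0.0002] F [ 0.28 -0.48  0.65] t 2.75 w 94.2
-0.0001 0.0002 0.0006 -0.0015 0.0001 0.0006;
```

Emit:
arm_command(
  steps="0 0 0.001 -0.001 0 0; 0 0 0 0 0 0; 0 0 0 0 0 0; 0 0 0 0 0 0; 0 0 0 0 0 0",
  fingers=1,
  newtons=20,
)

```text
time_s: 3.25
position: [0.4852, -0.2722, 0.0032]
tool_rot: [0.782, 0.623, -0.0, 0.0]
wrist_force: [-0.6, -0.1, -0.2]
gripper_width: 0.612
```

Emit:
arm_command(
  steps="0 0 0 0 0 0; 0 0 0 0 0 0; 0 0 0 0 0 0",
)

```text
time_s: 3.55
position: [0.4852, -0.2722, 0.0032]
tool_rot: [0.782, 0.623, -0.0, 0.0]
wrist_force: [-0.1, 0.6, 0.2]
gripper_width: 0.582
```

Emit:
arm_command(
  steps="0 0 -0.01 0 0 0; 0 0 -0.02 0 0 0; 0 0 -0.03 0 0 0; 0 0 -0.03 0 0 0; 0 0 -0.02 0 0 0",
)

```text
time_s: 4.05
position: [0.4816, -0.2694, 0.114]
tool_rot: [0.782, 0.623, -0.001, -0.005]
wrist_force: [-0.2, 0.6, -1.2]
gripper_width: 0.585
```

```bash
python3 - <<'E'
from h import *
snap(["wrist"],"c")
s=env.read_state()
a=np.radians(69.67); hy=np.array([np.cos(a),np.sin(a),0]); O=np.array([.5039,.1191,0])
print(O-.0465*hy)
plan((O-.0465*hy)+[0,0,.12],-20.33,10)
E
```

```text
[0.48774466 0.07549662 0.        ]
pos [ 0.4837 -0.2709  0.1175] yaw_y -12.87 tilt [-0.0036  0.0025] F [ 1.16 -1.51  1.08] t 4.1 w 54.7
0.0339 -0.0073 -0.0002 -0.0004 -0.0001 0.0130;
0.0338 -0.0078 -0.0002 -0.0004 -0.0001 0.0130;
0.0337 -0.0082 -0.0002 -0.0004 -0.0001 0.0130;
0.0336 -0.0086 -0.0002 -0.0004 -0.0001 0.0130;
0.0334 -0.0091 -0.0002 -0.0004 -0.0001 0.0130;
0.0333 -0.0095 -0.0002 -0.0004 -0.0001 0.0130;
0.0332 -0.0099 -0.0002 -0.0004 -0.0001 0.0130;
0.0331 -0.0104 -0.0002 -0.0004 -0.0001 0.0130;
0.0329 -0.0108 -0.0002 -0.0004 -0.0001 0.0130;
0.0328 -0.0112 -0.0002 -0.0004 -0.0001 0.0130;
```

View pics/wrist_c.png

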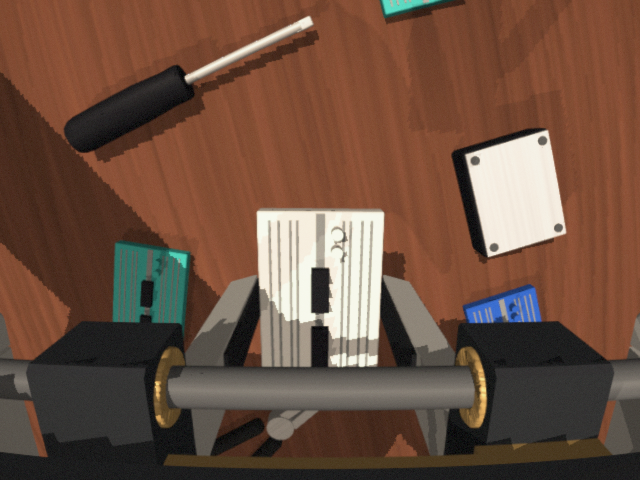

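The board is held between the fingers, near edge at row 210, square to the pads. Carrying it over.

Emit:
arm_command(
  steps="0.02 -0.004 0 -0.003 0 0.01; 0.034 -0.008 0 0 0 0.013; 0.034 -0.008 0 0 0 0.013; 0.034 -0.008 0 0 0 0.013; 0.034 -0.009 0 0 0 0.013",
)

```text
time_s: 4.6
position: [0.4886, -0.1116, 0.1202]
tool_rot: [0.804, 0.594, 0.001, 0.004]
wrist_force: [0.1, 0.5, -0.7]
gripper_width: 0.58
```

Emit:
arm_command(
  steps="0.034 -0.009 0 0 0 0.013; 0.034 -0.01 0 0 0 0.013; 0.034 -0.01 0 0 0 0.013; 0.034 -0.011 0 0 0 0.013; 0.01 -0.004 0 0 0 0.01",
)

```text
time_s: 5.1
position: [0.4902, 0.0497, 0.1184]
tool_rot: [0.823, 0.569, 0.001, 0.003]
wrist_force: [-0.2, -0.5, -0.8]
gripper_width: 0.582
```

```bash
python3 - <<'E'
from h import *
plan([.4877,.0755,.1],-20.33,3)
E
```

```text
pos [0.4902 0.0497 0.1184] yaw_y -20.67 tilt [ 0.0053 -0.0027] F [-0.22 -0.45 -0.76] t 5.1 w 54.7
0.0077 -0.0039 0.0061 0.0020 0.0002 -0.0020;
0.0078 -0.0038 0.0061 0.0020 0.0002 -0.0020;
0.0078 -0.0038 0.0061 0.0020 0.0002 -0.0020;
```

Emit:
arm_command(
  steps="0.012 -0.004 0.006 0.003 0 -0.003; 0.008 -0.003 0.004 0.002 0 -0.002; 0.003 -0.002 0.003 0 0 0; 0 0 0 0 0 0",
)

```text
time_s: 5.5
position: [0.4883, 0.0776, 0.1039]
tool_rot: [0.82, 0.573, -0.001, 0.0]
wrist_force: [-0.5, 0.4, -0.6]
gripper_width: 0.582
```

```bash
python3 - <<'E'
from h import *
snap(["wrist","top"],"d")
plan([.4877,.0755,.1],-20.33,1)
crop("top","d",190,205,340,305,5,"d1")
E
```

```text
pos [0.4889 0.077  0.1044] yaw_y -20.18 tilt [ 0.0001 -0.0014] F [ 0.11 -0.22 -1.64] t 5.6 w 54.9
-0.0019 -0.0006 0.0044 0.0005 0.0013 0.0025;
```

View pics/wrist_d.png

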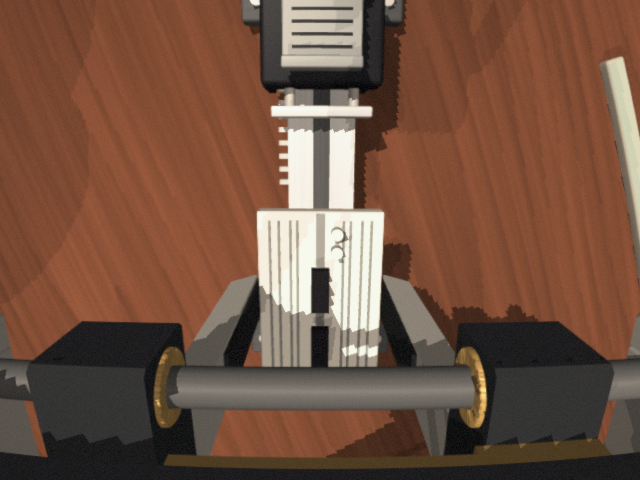

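View pics/d1.png

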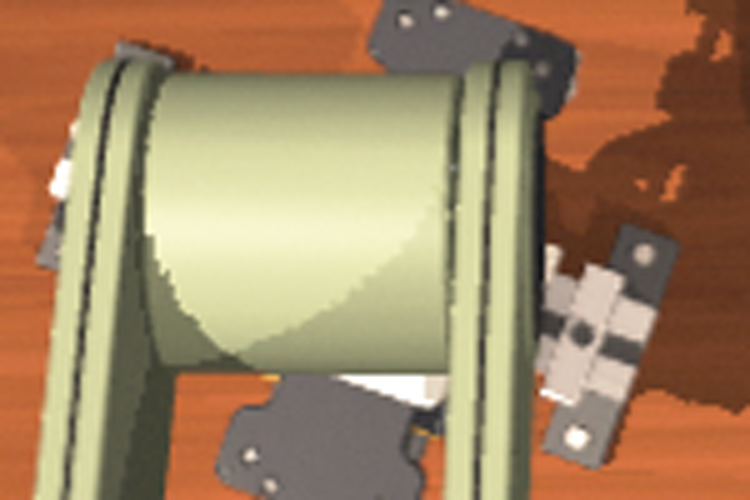

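```bash
python3 - <<'E'
from h import *
np.set_printoptions(precision=4,suppress=True)
c=load("wrist","d"); a=np.radians(69.67); hy=np.array([np.cos(a),np.sin(a),0]); hx=np.array([hy[1],-hy[0],0]); O=np.array([.5039,.1191,0])
for nm,u,v,z in [("jaw fl",272,116,.048),("jaw fr",373,116,.048),("rail l",289,200,.03),("rail r",355,200,.03),("rail l2",289,135,.03),("rail r2",356,135,.03),("bd l",258,210,.1097),("bd r",384,210,.1097),("tab l",282,66,.067),("tab r",363,66,.067)]:
    p=atz(c,u,v,z)-O; print(nm,p@hx,p@hy)
s=env.read_state(); p=s["position"]-O; print("tcp",p@hx,p@hy)
E
```

```text
jaw fl -0.027254268177641042 0.038390343439431054
jaw fr 0.028783616454819666 0.03869983436917319
rail l -0.01962313532897006 -0.011231651901518635
rail r 0.02139057171677471 -0.011010267335825429
rail l2 -0.01921927281554186 0.028222145887485665
rail r2 0.02108855197867742 0.02844370634482729
bd l -0.02704545255746069 -0.004045893029290151
bd r 0.027109988795420852 -0.0037558358848113816
tab l -0.019750070750525886 0.061850483977396876
tab r 0.020756488704063387 0.06207723370859849
tcp 0.0005949807920189879 -0.044654280725309005
```

```bash
python3 - <<'E'
from h import *
a=np.radians(69.67); hy=np.array([np.cos(a),np.sin(a),0]); hx=np.array([hy[1],-hy[0],0]); O=np.array([.5039,.1191,0])
t=O-.047*hy+.0007*hx; print(t)
plan(t+[0,0,.045],-20.33,3)
E
```

```text
[0.48822734 0.07478457 0.        ]
pos [0.4889 0.077  0.1044] yaw_y -20.18 tilt [ 0.0001 -0.0014] F [ 0.11 -0.22 -1.64] t 5.6 w 54.9
-0.0008 0.0000 0.0198 0.0002 0.0004 0.0008;
-0.0008 0.0000 0.0198 0.0002 0.0004 0.0008;
-0.0008 0.0000 0.0198 0.0002 0.0004 0.0008;
```

Emit:
arm_command(
  steps="-0.001 0 0.015 0 0 0.001; -0.001 0 0.018 0 0 0.001; 0 0 0.015 0 0 0; 0 0 0.006 0 0 0; 0 0 0 0 0 0",
)

```text
time_s: 6.1
position: [0.4916, 0.0713, 0.0512]
tool_rot: [0.822, 0.569, 0.002, 0.003]
wrist_force: [-0.4, 0.5, -0.4]
gripper_width: 0.581
```

```bash
python3 - <<'E'
from h import *
plan([.4882,.0748,.036],-20.33,1)
E
```

```text
pos [0.4916 0.0713 0.0512] yaw_y -20.6 tilt [ 0.0062 -0.0026] F [-0.35  0.46 -0.45] t 6.1 w 54.6
0.0021 -0.0045 0.0152 0.0067 0.0002 -0.0048;
```

Emit:
arm_command(
  steps="0.002 -0.0045 0.004 0.006 0 -0.004; 0 -0.001 0.005 0.002 0 -0.001; 0 0 0.003 0 0 0; 0 0 0 0 0 0",
)

```text
time_s: 6.5
position: [0.4887, 0.0749, 0.0404]
tool_rot: [0.821, 0.571, 0.001, 0.0]
wrist_force: [0.4, -0.3, -0.6]
gripper_width: 0.582
```

```bash
python3 - <<'E'
from h import *
plan([.4882,.0748,.034],-20.33,1)
E
```

```text
pos [0.4887 0.0749 0.0404] yaw_y -20.34 tilt [0.0019 0.0003] F [ 0.39 -0.27 -0.62] t 6.5 w 54.7
-0.0003 -0.0005 0.0064 0.0017 -0.0009 -0.0002;
```

Emit:
arm_command(
  steps="0 -0.0005 0.003 0.002 -0.001 0; 0 0 0.002 0 0 0; 0 0 0.001 0 0 0; 0 0 0.0005 0 0 0; 0 0 0 0 0 0",
)

```text
time_s: 7.0
position: [0.4889, 0.0752, 0.0339]
tool_rot: [0.821, 0.571, 0.0, 0.0]
wrist_force: [-0.3, -0.7, -0.9]
gripper_width: 0.579
```

```bash
python3 - <<'E'
from h import *
plan([.4882,.0748,.0335],-20.33,1)
E
```

```text
pos [0.4889 0.0752 0.0339] yaw_y -20.31 tilt [ 0.0009 -0.    ] F [-0.25 -0.7  -0.9 ] t 7.0 w 54.4
-0.0007 -0.0005 0.0004 0.0009 -0.0003 0.0003;
```

Emit:
arm_command(
  steps="-0.0005 -0.0005 0.0008 0 0 0; 0 0 0 0 0 0",
)

```text
time_s: 7.2
position: [0.4885, 0.0749, 0.0333]
tool_rot: [0.821, 0.571, 0.001, 0.0]
wrist_force: [0.1, 0.0, -1.4]
gripper_width: 0.582
```

Emit:
arm_command(
  steps="0 0 0 0 0 0; 0 0 0 0 0 0; 0 0 0 0 0 0; 0 0 0 0 0 0; 0 0 0 0 0 0",
  fingers=0,
)

```text
time_s: 7.7
position: [0.4892, 0.0749, 0.034]
tool_rot: [0.821, 0.571, 0.001, 0.001]
wrist_force: [-0.8, 0.5, 0.3]
gripper_width: 0.969
```

Emit:
arm_command(
  steps="0 0 0 0 0 0; 0 0 0 0 0 0; 0 0 0 0 0 0",
)

```text
time_s: 8.0
position: [0.4893, 0.0749, 0.0341]
tool_rot: [0.821, 0.571, 0.001, 0.001]
wrist_force: [0.4, -0.9, -0.1]
gripper_width: 1.0
```

```bash
python3 - <<'E'
from h import *
snap(["wrist"],"e")
plan([.4882,.0748,.0335],-20.33,1)
E
```

```text
pos [0.4893 0.0749 0.034 ] yaw_y -20.32 tilt [ 0.0032 -0.0001] F [-0.48  0.23 -0.52] t 8.05 w 93.9
-0.0004 -0.0010 0.0005 0.0030 -0.0010 0.0003;
```

View pics/wrist_e.png

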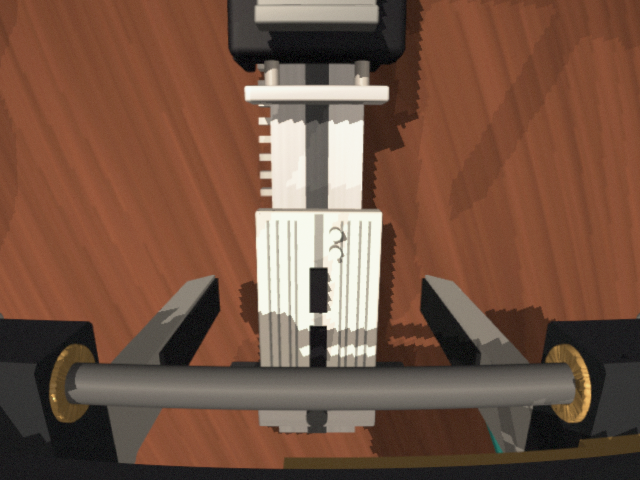

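Emit:
arm_command(
  steps="0 0 -0.01 0.003 0 0; 0 0 -0.025 0 0 0; 0 0 -0.035 0 0 0; 0 0 -0.025 0 0 0; 0 0 -0.01 0 0 0",
)

```text
time_s: 8.55
position: [0.4871, 0.0748, 0.1425]
tool_rot: [0.821, 0.571, -0.002, -0.002]
wrist_force: [0.5, 0.2, 0.3]
gripper_width: 0.997
```

```bash
python3 - <<'E'
from h import *
np.set_printoptions(precision=4,suppress=True)
snap(["wrist","scene"],"f")
crop("scene","f",310,200,460,320,5,"f1")
a=np.radians(69.67); hy=np.array([np.cos(a),np.sin(a),0]); hx=np.array([hy[1],-hy[0],0]); O=np.array([.5039,.1191,0])
plan(O+.086*hy+.0007*hx+[0,0,.11],-20.33,6)
E
```

```text
pos [0.4872 0.0748 0.1416] yaw_y -20.32 tilt [-0.0057  0.0013] F [-0.09  0.25  0.06] t 8.65 w 94.0
0.0222 0.0002 0.0053 -0.0010 0.0001 0.0000;
0.0222 0.0002 0.0053 -0.0010 0.0001 0.0000;
0.0222 0.0002 0.0053 -0.0010 0.0001 0.0000;
0.0222 0.0002 0.0053 -0.0010 0.0001 0.0000;
0.0222 0.0002 0.0053 -0.0010 0.0001 0.0000;
0.0222 0.0002 0.0053 -0.0010 0.0001 0.0000;
```

View pics/wrist_f.png

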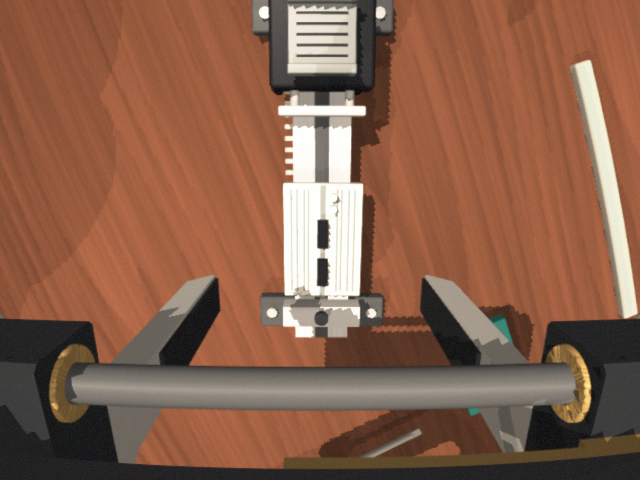

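View pics/f1.png

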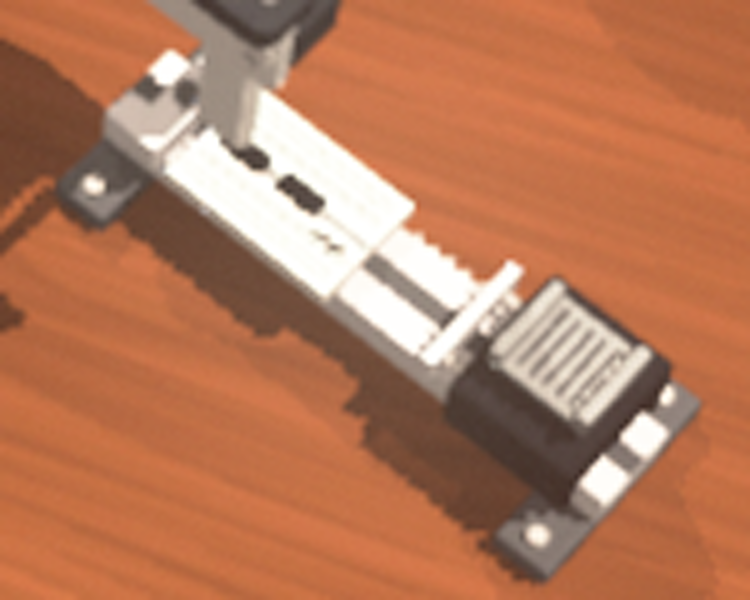

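```bash
python3 - <<'E'
from h import *
c=load("wrist","f"); a=np.radians(69.67); hy=np.array([np.cos(a),np.sin(a),0]); hx=np.array([hy[1],-hy[0],0]); O=np.array([.5039,.1191,0])
for nm,u,v,z in [("bd near",323,184,.039),("bd far",323,295,.039),("bd l",284,240,.039),("bd r",362,240,.039),("ejscrew",321,318,.05),("jaw face",322,115,.048),("tab front ridge",322,70,.067),("rail l",293,150,.03),("rail r",351,150,.03)]:
    p=atz(c,u,v,z)-O; print(nm,p@hx,p@hy)
E
```

```text
bd near 0.0011220866724480024 -0.007321834786331724
bd far 0.0014373210653400518 -0.08857402504466635
bd l -0.026431203738113217 -0.04705388168700589
bd r 0.02895346622351743 -0.04686366486279271
ejscrew 3.797304747192421e-05 -0.10193966374001187
jaw face 0.00030133776122336 0.03817440070593585
tab front ridge 0.00024138004724209432 0.06305041075710213
rail l -0.01988387292079295 0.015448163504702564
rail r 0.020588349071283728 0.015541548760928125
```

Emit:
arm_command(
  steps="0.016 0 0.002 0 0 0; 0.022 0 0.003 0 0 0; 0.022 0 0.005 -0.003 0 0; 0.022 0 0.005 -0.003 0 0; 0.022 0 0.005 0 0 0",
  fingers=1,
)

```text
time_s: 9.15
position: [0.5196, 0.1722, 0.1144]
tool_rot: [0.822, 0.569, -0.005, -0.002]
wrist_force: [1.1, 0.1, -0.2]
gripper_width: 0.613
```

```bash
python3 - <<'E'
from h import *
a=np.radians(69.67); hy=np.array([np.cos(a),np.sin(a),0]); hx=np.array([hy[1],-hy[0],0]); O=np.array([.5039,.1191,0])
print(O+.085*hy+.0007*hx)
plan(O+.085*hy+.0007*hx+[0,0,.11],-20.33,2)
E
```

```text
[0.53408766 0.19856191 0.        ]
pos [0.5196 0.1722 0.1144] yaw_y -20.63 tilt [-0.0102 -0.003 ] F [ 1.05  0.06 -0.21] t 9.15 w 57.6
0.0149 0.0022 0.0021 -0.0042 0.0032 -0.0026;
0.0149 0.0022 0.0021 -0.0042 0.0032 -0.0026;
```

Emit:
arm_command(
  steps="0.014 0.002 0.002 -0.004 0.003 -0.003; 0.01 0.001 0.002 -0.004 0.003 -0.002; 0 0 0 0 0 0; 0 0 0 0 0 0; 0 0 0 0 0 0",
)

```text
time_s: 9.65
position: [0.5277, 0.1947, 0.1042]
tool_rot: [0.82, 0.572, -0.005, -0.002]
wrist_force: [-0.8, -0.5, -0.3]
gripper_width: 0.184
```

```bash
python3 - <<'E'
from h import *
a=np.radians(69.67); hy=np.array([np.cos(a),np.sin(a),0]); hx=np.array([hy[1],-hy[0],0]); O=np.array([.5039,.1191,0])
snap(["wrist"],"g")
plan(O+.0845*hy+.0007*hx+[0,0,.085],-20.33,2)
E
```

```text
pos [0.5277 0.1946 0.1043] yaw_y -20.19 tilt [-0.0101 -0.0027] F [0.21 0.1  0.44] t 9.7 w 13.7
0.0028 0.0024 0.0096 -0.0043 0.0030 0.0012;
0.0028 0.0024 0.0096 -0.0043 0.0030 0.0012;
```

View pics/wrist_g.png

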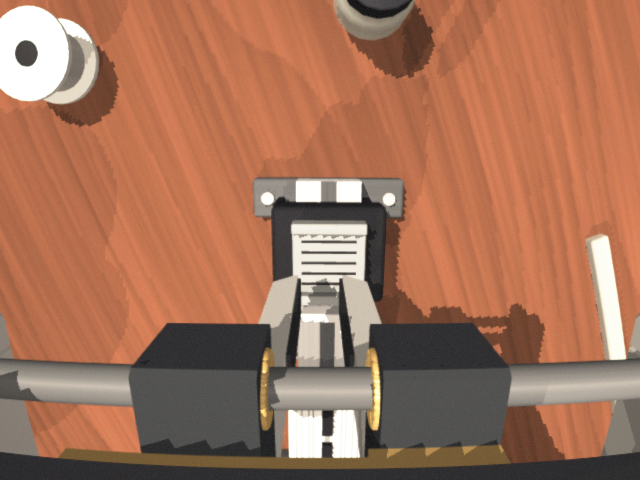

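```bash
python3 - <<'E'
from h import *
a=np.radians(69.67); hy=np.array([np.cos(a),np.sin(a),0]); hx=np.array([hy[1],-hy[0],0]); O=np.array([.5039,.1191,0])
c=load("wrist","g")
for nm,u,v,z in [("rear outer",329,222,.073),("rear inner",329,236,.073),("rear outer",329,222,.067),("side l",293,250,.067),("side r",366,250,.067)]:
    p=atz(c,u,v,z)-O; print(nm,p@hx,p@hy, dep(c,u,v))
c=load("wrist","f")
for u,v in [(322,70),(322,64),(322,40)]:
    print(dep(c,u,v),(atz(c,u,v,.073)-O)@hy)
crop("wrist","g",240,170,410,300,4,"g1");crop("wrist","f",250,0,400,130,5,"g2")
E
```

```text
rear outer 0.0003100676719742189 0.10679633257204911 [0.54121029 0.21884326 0.07151082]
rear inner 0.00038416275298497224 0.09926785593831533 [0.53838886 0.21084611 0.06776401]
rear outer 0.0004010631265509681 0.10557239992661561 [0.54121029 0.21884326 0.07151082]
side l -0.01915521191371083 0.08981961155136328 [0.51731377 0.21021817 0.0680232 ]
side r 0.020806362402722066 0.09008850997140946 [0.55479101 0.19269485 0.05465557]
[0.5256469  0.17707865 0.07411851] 0.06209968275968288
[0.52672726 0.18001771 0.07520984] 0.06543339344137367
[0.53185047 0.19397605 0.06748963] 0.07868398853311309
```

View pics/g1.png

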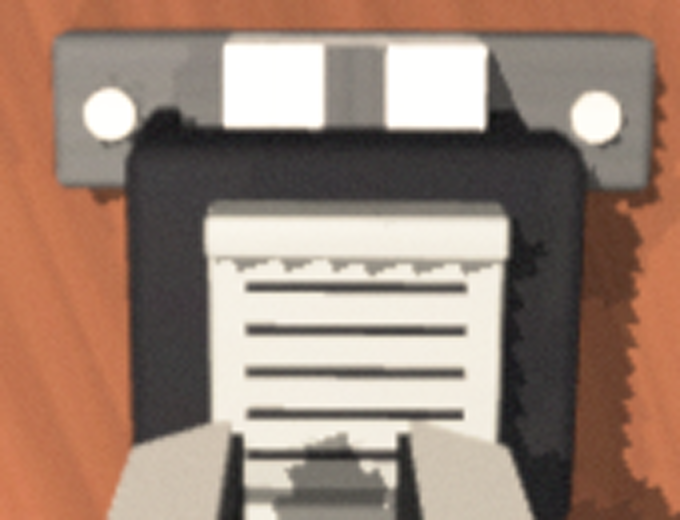

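View pics/g2.png

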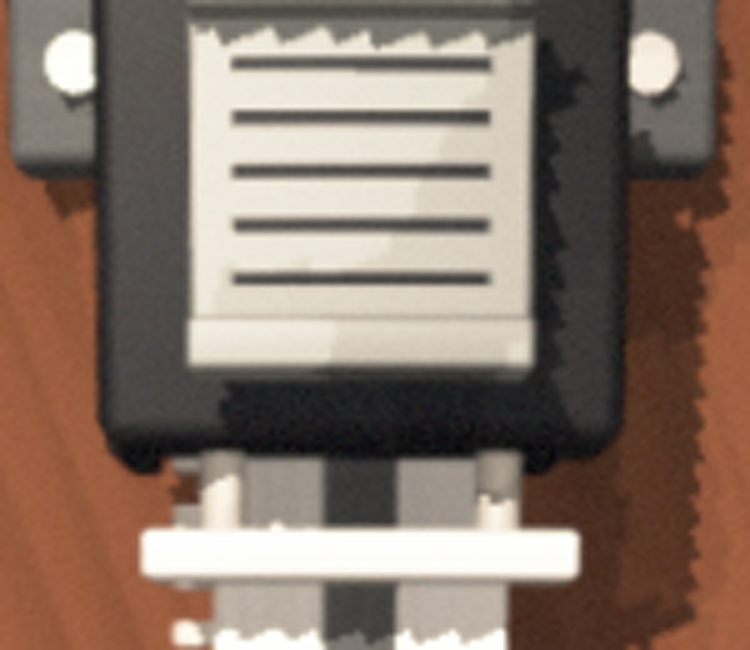

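Emit:
arm_command(
  steps="0.003 0.002 0.006 -0.004 0.003 0.001; 0.002 0.002 0.006 -0.004 0.003 0.001; 0 0 0.006 0 0 0; 0 0 0.003 0 0 0; 0 0 0 0 0 0",
)

```text
time_s: 10.2
position: [0.5337, 0.1966, 0.0821]
tool_rot: [0.821, 0.57, 0.001, 0.0]
wrist_force: [-0.4, -0.0, 0.5]
gripper_width: 0.004
```

```bash
cat >> h.py <<'E'
a=np.radians(69.67); hy=np.array([np.cos(a),np.sin(a),0]); hx=np.array([hy[1],-hy[0],0]); O=np.array([.5039,.1191,0])
def go(x,y,z,n=1):
    p=env.read_state()["position"]-O; print("holder xyz",(p@hx).round(4),(p@hy).round(4),p[2].round(4))
    s=env.read_state()["wrist_force"]; print("F hx hy z",(s@hx).round(2),(s@hy).round(2),s[2].round(2))
    plan(O+y*hy+x*hx+[0,0,z],-20.33,n)
E
python3 -c "
from h import *
go(.0005,.083,.070)"
```

```text
holder xyz 0.001 0.083 0.0821
F hx hy z -0.42 -0.17 0.52
pos [0.5337 0.1966 0.0821] yaw_y -20.45 tilt [0.0014 0.0003] F [-0.45 -0.01  0.52] t 10.2 w 0.3
-0.0000 -0.0006 0.0121 0.0012 -0.0008 -0.0020;
```

Emit:
arm_command(
  steps="0 0 0.005 0 0 0; 0 0 0.005 0 0 0; 0 0 0.003 0 0 0; 0 0 0 0 0 0",
)

```text
time_s: 10.6
position: [0.5337, 0.1966, 0.0678]
tool_rot: [0.821, 0.57, 0.001, 0.0]
wrist_force: [-0.3, -0.2, -0.6]
gripper_width: 0.005
```

```bash
python3 -c "
from h import *
go(.0005,.083,.061)"
```

```text
holder xyz 0.001 0.083 0.0678
F hx hy z -0.19 -0.34 -0.57
pos [0.5337 0.1966 0.0678] yaw_y -20.44 tilt [0.0011 0.0002] F [-0.3  -0.25 -0.57] t 10.6 w 0.4
0.0000 -0.0005 0.0068 0.0010 -0.0006 -0.0019;
```

Emit:
arm_command(
  steps="0 0 0.003 0 0 0; 0 0 0.003 0 0 0; 0 0 0.001 0 0 0; 0 0 0 0 0 0",
)

```text
time_s: 11.0
position: [0.5341, 0.1967, 0.0627]
tool_rot: [0.821, 0.571, 0.001, 0.0]
wrist_force: [-1.8, -0.3, 5.5]
gripper_width: 0.008
```

```bash
python3 -c "
from h import *
go(.0005,.083,.061)"
```

```text
holder xyz 0.0014 0.0833 0.0627
F hx hy z -1.61 -0.93 5.53
pos [0.5341 0.1967 0.0627] yaw_y -20.42 tilt [0.0016 0.0001] F [-1.83 -0.31  5.53] t 11.0 w 0.7
-0.0003 -0.0009 0.0017 0.0015 -0.0006 -0.0016;
```

Emit:
arm_command(
  steps="0 0 0.002 0 0 0; 0 0 0.0015 0 0 0; 0 0 0.0005 0 0 0",
)

```text
time_s: 11.3
position: [0.5341, 0.1967, 0.0609]
tool_rot: [0.821, 0.571, 0.001, 0.001]
wrist_force: [-2.1, -0.9, 6.7]
gripper_width: 0.003
```

```bash
python3 -c "
from h import *
go(.0005,.083,.0608)"
```

```text
holder xyz 0.0014 0.0833 0.0609
F hx hy z -1.67 -1.62 6.74
pos [0.5341 0.1967 0.0609] yaw_y -20.41 tilt [ 0.0014 -0.0003] F [-2.13 -0.94  6.74] t 11.3 w 0.3
-0.0003 -0.0009 0.0001 0.0014 -0.0003 -0.0013;
```

Emit:
arm_command(
  steps="-0.004 0 0.0005 0 0 0; -0.006 0 0.0005 0 0 0; -0.006 0 0.0005 0 0 0; 0 0 0.0003 0 0 0",
)

```text
time_s: 11.7
position: [0.5335, 0.1877, 0.0642]
tool_rot: [0.821, 0.57, 0.009, -0.001]
wrist_force: [-1.6, -1.0, 2.5]
gripper_width: 0.003
```

```bash
python3 -c "
from h import *
go(.0005,.05,.0608)"
```

```text
holder xyz 0.0039 0.0747 0.0642
F hx hy z -1.17 -1.55 2.51
pos [0.5335 0.1877 0.0642] yaw_y -20.48 tilt [0.0138 0.0122] F [-1.63 -1.04  2.51] t 11.7 w 0.2
-0.0247 -0.0034 0.0029 0.0087 -0.0162 -0.0025;
```

Emit:
arm_command(
  steps="0 -0.001 0.002 0.005 -0.008 0; 0 -0.001 0.002 0.003 -0.005 0; 0 0 0.0015 0 0 0",
)

```text
time_s: 12.0
position: [0.5336, 0.1876, 0.0607]
tool_rot: [0.821, 0.57, 0.002, 0.001]
wrist_force: [-2.6, 0.6, 6.7]
gripper_width: 0.004
```

```bash
python3 -c "
from h import *
go(.0005,.05,.0608)"
```

```text
holder xyz 0.004 0.0745 0.0607
F hx hy z -2.64 -0.37 6.67
pos [0.5336 0.1876 0.0607] yaw_y -20.43 tilt [ 0.0051 -0.0001] F [-2.61  0.58  6.67] t 12.0 w 0.4
-0.0245 -0.0035 -0.0001 0.0048 -0.0017 -0.0018;
```

Emit:
arm_command(
  steps="-0.003 -0.0005 0.001 0.002 -0.002 0; -0.003 -0.0005 0.001 0.001 -0.002 0; -0.003 -0.0005 0.001 0 -0.002 0",
)

```text
time_s: 12.3
position: [0.5328, 0.1854, 0.0608]
tool_rot: [0.822, 0.57, 0.005, -0.0]
wrist_force: [-1.2, 5.5, 5.7]
gripper_width: 0.006
```

```bash
python3 -c "
from h import *
go(.0005,.05,.0608)"
```

```text
holder xyz 0.0041 0.0722 0.0608
F hx hy z -3.08 4.76 5.68
pos [0.5328 0.1854 0.0608] yaw_y -20.52 tilt [0.0082 0.0058] F [-1.23  5.54  5.68] t 12.3 w 0.5
-0.0223 -0.0035 -0.0002 0.0056 -0.0083 -0.0033;
```

Emit:
arm_command(
  steps="-0.004 -0.001 0.001 0.002 -0.004 -0.001; -0.005 -0.001 0.001 0.001 -0.003 0; -0.005 -0.001 0.001 0.001 -0.003 0",
)

```text
time_s: 12.6
position: [0.5307, 0.1798, 0.0618]
tool_rot: [0.822, 0.57, 0.008, 0.0]
wrist_force: [0.6, 5.5, 5.6]
gripper_width: 0.006
```

```bash
python3 -c "
from h import *
go(.0005,.05,.0608)"
```

```text
holder xyz 0.004 0.0662 0.0618
F hx hy z -1.37 5.35 5.61
pos [0.5307 0.1798 0.0618] yaw_y -20.51 tilt [0.0134 0.0092] F [0.57 5.5  5.61] t 12.6 w 0.5
-0.0162 -0.0035 0.0008 0.0094 -0.0133 -0.0031;
```

Emit:
arm_command(
  steps="-0.004 -0.001 0.0018 0.004 -0.006 -0.001; -0.005 -0.001 0.0015 0.002 -0.005 0; -0.005 -0.001 0.0015 0.002 -0.005 0; -0.005 0 0.0015 0.001 -0.004 0",
)

```text
time_s: 13.0
position: [0.5278, 0.1715, 0.0606]
tool_rot: [0.822, 0.57, 0.008, 0.0]
wrist_force: [-2.1, 5.8, 6.9]
gripper_width: 0.003
```

```bash
python3 -c "
from h import *
go(.0005,.03,.0608)"
```

```text
holder xyz 0.0042 0.0574 0.0606
F hx hy z -3.99 4.71 6.86
pos [0.5278 0.1715 0.0606] yaw_y -20.54 tilt [0.0125 0.0086] F [-2.1   5.8   6.86] t 13.0 w 0.3
-0.0274 -0.0036 -0.0005 0.0087 -0.0124 -0.0036;
```

Emit:
arm_command(
  steps="-0.006 -0.001 0.0013 0.004 -0.007 -0.001; -0.007 -0.001 0.0016 0.002 -0.005 0; -0.007 -0.001 0.0016 0.002 -0.005 0; -0.006 0 0.0016 0.001 -0.005 0",
)

```text
time_s: 13.4
position: [0.5224, 0.1569, 0.0601]
tool_rot: [0.822, 0.57, 0.006, 0.0]
wrist_force: [-3.6, 6.5, 10.4]
gripper_width: 0.006
```

```bash
python3 -c "
from h import *
go(.0005,.03,.0608)
snap(['scene'],'h'); crop('scene','h',310,200,460,320,5,'h1')"
```

```text
holder xyz 0.0042 0.0419 0.0601
F hx hy z -5.6 4.87 10.41
pos [0.5224 0.1569 0.0601] yaw_y -20.57 tilt [0.0105 0.0067] F [-3.56  6.51 10.41] t 13.4 w 0.6
-0.0119 -0.0036 -0.0008 0.0075 -0.0100 -0.0041;
```

View pics/h1.png

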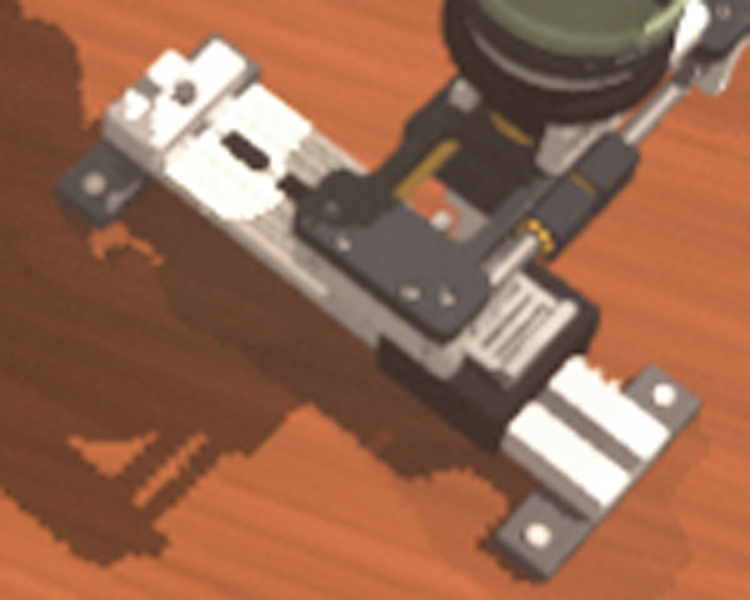

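Emit:
arm_command(
  steps="-0.006 -0.0005 0.0008 0.003 -0.006 -0.001; -0.007 -0.0005 0.001 0.002 -0.005 -0.001; -0.006 -0.0005 0.001 0.002 -0.004 0",
)

```text
time_s: 13.75
position: [0.518, 0.1457, 0.061]
tool_rot: [0.822, 0.57, 0.005, -0.001]
wrist_force: [-0.3, 7.1, 5.3]
gripper_width: 0.004
```

```bash
python3 -c "
from h import *
go(.0005,.025,.0608)
snap(['wrist'],'i')"
```

```text
holder xyz 0.004 0.0299 0.061
F hx hy z -2.79 6.59 5.28
pos [0.518  0.1457 0.061 ] yaw_y -20.51 tilt [0.007  0.0062] F [-0.33  7.15  5.28] t 13.75 w 0.4
-0.0049 -0.0035 0.0002 0.0044 -0.0082 -0.0032;
```

View pics/wrist_i.png

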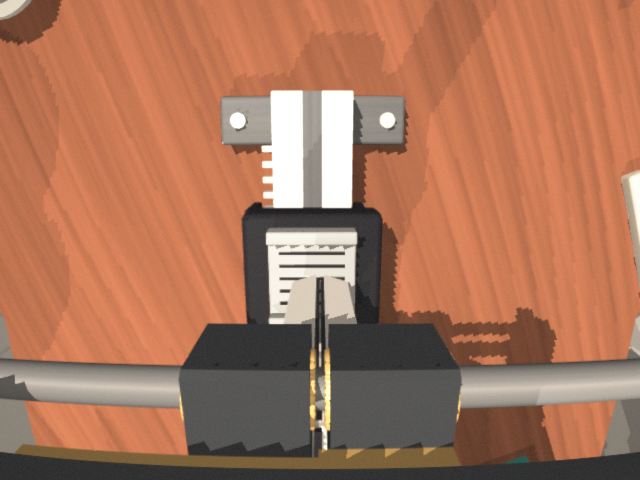

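```bash
python3 -c "
from h import *
c=load('wrist','i')
for v,z in [(232,.067),(246,.067),(207,.054),(211,.054)]:
    print(v,(atz(c,315,v,z)-O)@hy, (dep(c,315,v)-O)@hy, dep(c,315,v)[2])
c=load('wrist','g')
for v,z in [(222,.073),(236,.073),(204,.054)]:
    print(v,(atz(c,328,v,z)-O)@hy,(dep(c,328,v)-O)@hy,dep(c,328,v)[2])
crop('wrist','i',220,190,410,330,4,'i1');crop('wrist','g',240,170,410,300,4,'g1')
"
```

```text
232 0.06049083802444193 0.06082434856630641 0.06855497353887027
246 0.05421817820767496 0.05295354111433403 0.061947031438078226
207 0.06947815295899795 0.06688460374608855 0.036928345424466796
211 0.06761495773256845 0.06695339864884545 0.04991175283627322
222 0.10679299025099585 0.10637951136240202 0.07097318822768309
236 0.09926439474838733 0.09810083328802204 0.06814397377208875
204 0.113274597454346 0.11238855891733433 0.04842939197609769
```

View pics/i1.png

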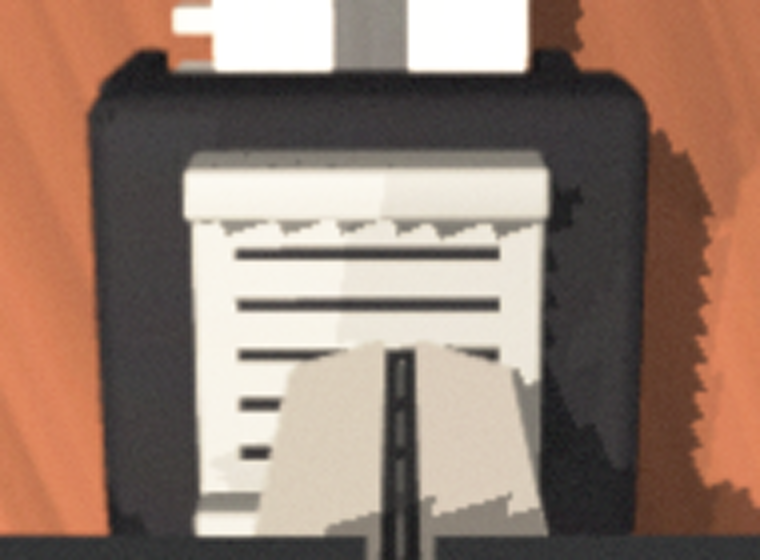

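Emit:
arm_command(
  steps="-0.005 -0.0005 0.0012 0.002 -0.005 -0.001; -0.005 -0.0005 0.0013 0.002 -0.004 0; -0.004 -0.0005 0.0013 0.001 -0.004 0",
)

```text
time_s: 14.1
position: [0.5157, 0.1394, 0.0606]
tool_rot: [0.822, 0.569, 0.005, -0.001]
wrist_force: [-0.6, 7.4, 6.5]
gripper_width: 0.007
```

```bash
python3 -c "
from h import *
go(.0005,.0193,.0608)"
```

```text
holder xyz 0.004 0.0232 0.0606
F hx hy z -3.1 6.74 6.53
pos [0.5157 0.1394 0.0606] yaw_y -20.58 tilt [0.0067 0.0079] F [-0.57  7.4   6.53] t 14.1 w 0.6
-0.0039 -0.0035 -0.0002 0.0035 -0.0098 -0.0043;
```

Emit:
arm_command(
  steps="-0.005 -0.0005 0.001 0.002 -0.005 -0.001; -0.003 0 0.0012 0.001 -0.003 0",
)

```text
time_s: 14.3
position: [0.515, 0.1374, 0.0606]
tool_rot: [0.822, 0.569, 0.006, -0.003]
wrist_force: [-2.2, 7.3, 6.4]
gripper_width: 0.005
```

```bash
python3 -c "
from h import *
go(.0005,.0193,.0608)
snap(['scene'],'j'); crop('scene','j',310,200,460,320,5,'j1')"
```

```text
holder xyz 0.0041 0.021 0.0606
F hx hy z -4.62 6.03 6.42
pos [0.515  0.1374 0.0606] yaw_y -20.61 tilt [0.0067 0.0112] F [-2.24  7.26  6.42] t 14.3 w 0.5
-0.0017 -0.0036 -0.0002 0.0024 -0.0128 -0.0048;
```

View pics/j1.png

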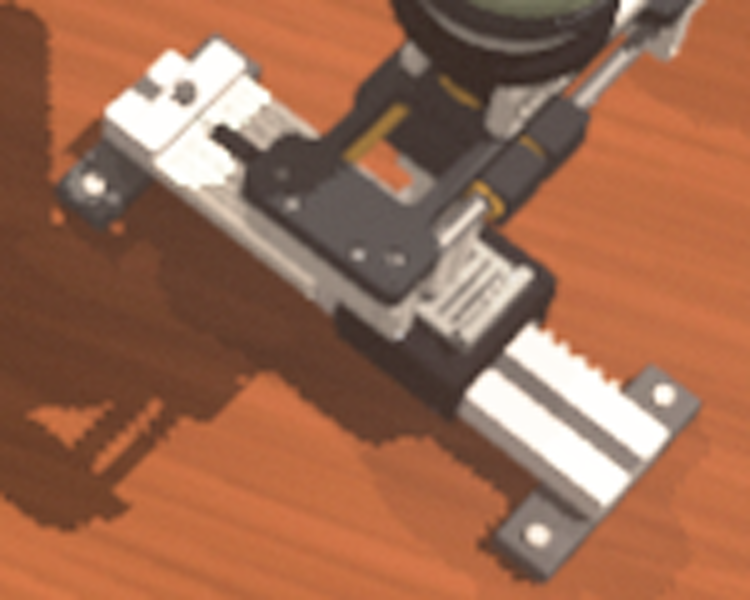

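Emit:
arm_command(
  steps="-0.002 0 -0.0005 0.001 -0.003 -0.001; -0.002 0 -0.0015 0 -0.002 0; -0.002 0 -0.0015 0 -0.002 0",
)

```text
time_s: 14.65
position: [0.515, 0.1375, 0.066]
tool_rot: [0.822, 0.569, 0.007, -0.004]
wrist_force: [0.2, 6.1, 2.8]
gripper_width: 0.008
```

```bash
python3 -c "
from h import *
go(.0005,.0193,.0640)"
```

```text
holder xyz 0.004 0.0211 0.066
F hx hy z -1.9 5.78 2.79
pos [0.515  0.1375 0.066 ] yaw_y -20.61 tilt [0.0078 0.0149] F [0.22 6.08 2.79] t 14.65 w 0.7
-0.0019 -0.0035 0.0020 0.0021 -0.0167 -0.0049;
```

Emit:
arm_command(
  steps="-0.004 0 0 0.001 -0.004 -0.001; -0.005 0 0 0 -0.003 0; -0.005 0 0 0 -0.003 0",
)

```text
time_s: 14.95
position: [0.5138, 0.1346, 0.0675]
tool_rot: [0.823, 0.568, 0.012, -0.007]
wrist_force: [3.3, 15.7, -2.8]
gripper_width: 0.004
```

```bash
python3 -c "
from h import *
go(.0005,.0193,.0640)"
```

```text
holder xyz 0.0039 0.018 0.0675
F hx hy z -2.34 15.92 -2.85
pos [0.5138 0.1346 0.0675] yaw_y -20.76 tilt [0.0126 0.0254] F [ 3.33 15.74 -2.85] t 14.95 w 0.4
0.0012 -0.0035 0.0035 0.0029 -0.0283 -0.0075;
```

Emit:
arm_command(
  steps="0.004 0 -0.001 0 0.004 0; 0.003 0 -0.003 0 0.004 0; 0.001 0 -0.01 0 0 0; 0 0 -0.02 0 0 0; 0 0 -0.03 0 0 0",
)

```text
time_s: 15.45
position: [0.5108, 0.1392, 0.1275]
tool_rot: [0.823, 0.569, 0.009, -0.011]
wrist_force: [1.0, -0.9, -0.4]
gripper_width: 0.005
```

Emit:
arm_command(
  steps="-0.01 0 -0.03 0 -0.01 0; -0.02 0 -0.02 0 -0.01 0; -0.02 0 -0.01 0 -0.005 0; -0.02 0 0 0 0 0; 0 0 0 0 0 0",
)

```text
time_s: 15.95
position: [0.4886, 0.0681, 0.1969]
tool_rot: [0.823, 0.569, 0.001, 0.001]
wrist_force: [-0.4, 0.2, -0.5]
gripper_width: 0.006
```

```bash
python3 -c "
from h import *
go(.0005,-0.05,.16)
snap(['scene','wrist','top'],'k'); crop('scene','k',310,200,460,320,5,'k1')"
```

```text
holder xyz 0.0034 -0.0531 0.1969
F hx hy z -0.42 0.04 -0.48
pos [0.4886 0.0681 0.1969] yaw_y -20.69 tilt [ 0.0035 -0.0003] F [-0.38  0.18 -0.48] t 15.95 w 0.5
0.0031 -0.0031 0.0369 0.0033 -0.0009 -0.0064;
```

View pics/k1.png

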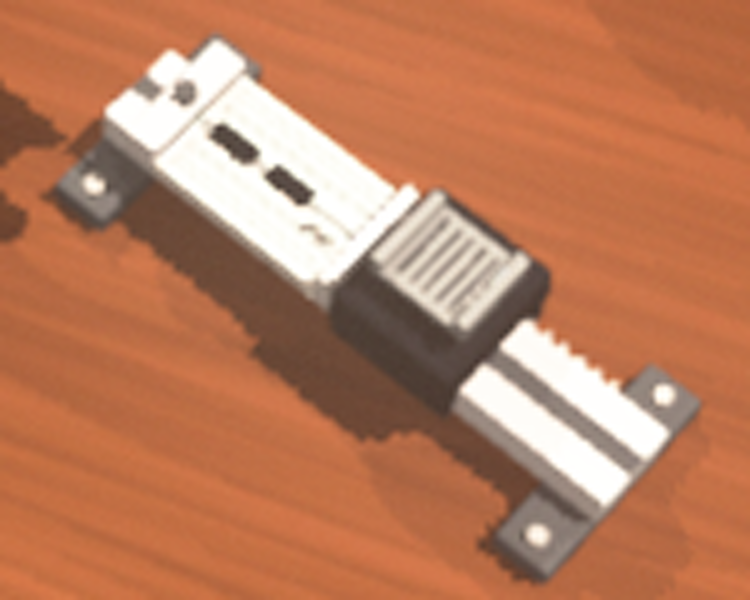

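View pics/wrist_k.png

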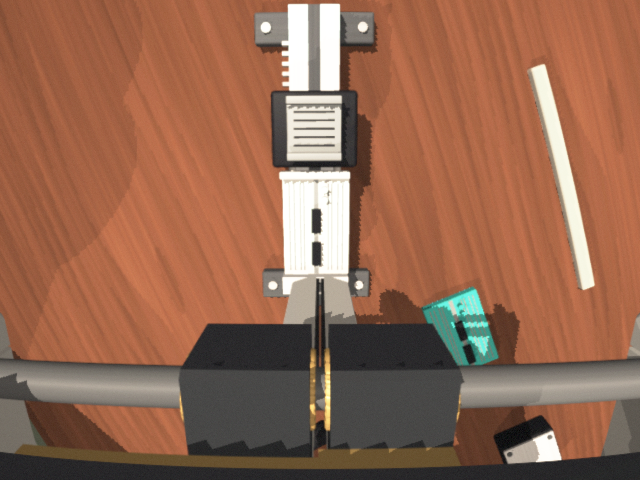

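```bash
python3 -c "
from h import *
c=load('wrist','k')
D=lambda u0,u1,v0,v1:np.median([dep(c,u,v)[2] for u in range(u0,u1,2) for v in range(v0,v1)])
print('tab flat z',D(300,330,111,150),'board',D(290,308,190,260),'front ridge',D(300,330,154,158),'block top',D(278,282,110,155),'bed',D(292,304,50,85))
c0=load('wrist','f'); c,c1=c0,c
print('before: tab flat',D(300,345,12,58))
c=c1
for n,u,v,z in [('jaw face',318,180,.048),('tab front outer',316,160,.073),('tab rear outer',316,97,.073),('board far',300,275,.039),('block front',318,166,.054)]: print(n,((atz(c,u,v,z)-O)@hy).round(4))
crop('wrist','k',250,80,390,290,4,'k2')
im=cv2.imread('pics/k2.png'); cv2.imwrite('pics/k2.png',im[:600])
cv2.imwrite('pics/k3.png',im[400:])
"
```

```text
tab flat z 0.06853435240202399 board 0.040405171748628566 front ridge 0.07466414828573423 block top 0.05553100653346002 bed 0.031437549531202036
before: tab flat 0.0686028037203614
jaw face -0.0132
tab front outer 0.0037
tab rear outer 0.048
board far -0.0955
block front -0.0018
```

View pics/k2.png

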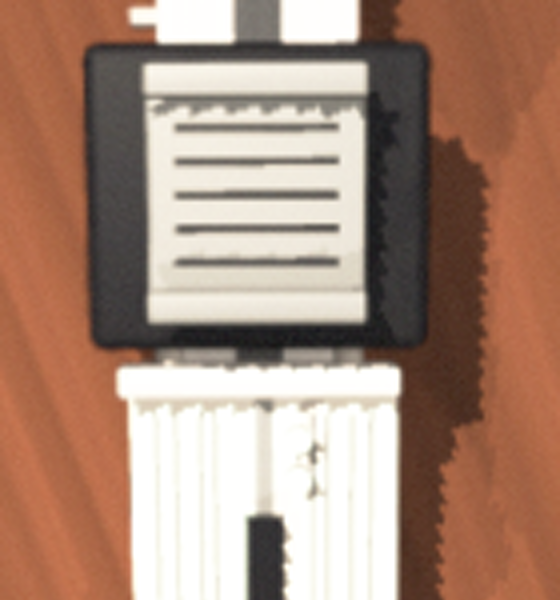

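View pics/k3.png

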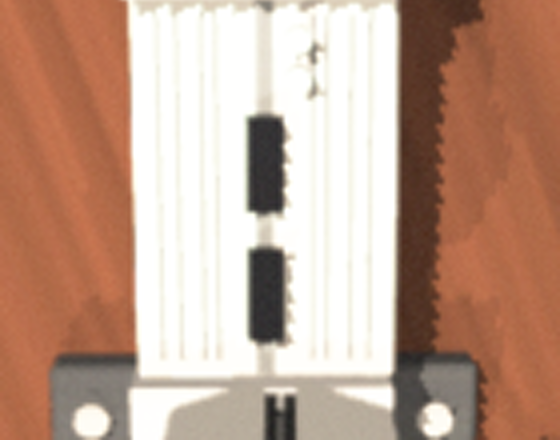

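View pics/top_k.png

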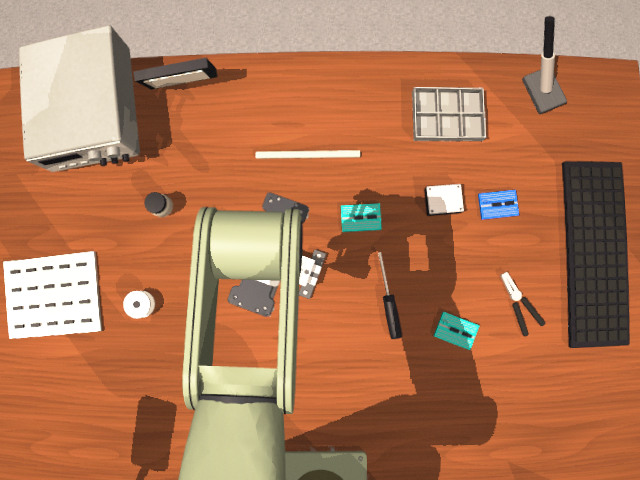

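```bash
python3 -c "
from station import env
print(env.close_job())"
```

```text
the job is handed in; nothing more can be done
None
```

The breadboard is clamped in the holder with the lock tab up. I handed the job in at about 16 s of the 54 s allowed; no verdict is reported.

- **Placing:** I picked the white breadboard up across its width, laid it on the rail about 5 mm short of the end jaw and let go. I then backed the fingers off and lifted them clear.
- **Sliding:** With shut fingertips I pressed the tab about 6 mm down and pushed the block along by its front ridge. The tab came partly up (about 3 mm down) once, before the block had slid, so I pressed it down again and went on. After about 54 mm of slide I eased off and nudged the block forward until it stopped dead, with about 16 N of push, then lifted clear.

The last checks, from the camera images and depth after lifting away:

| Check | Result |
|---|---|
| Lock tab height | 68.5 mm by depth, against 68.6 mm before pressing, so fully up |
| Block slide | about 57–58 mm |
| Sprung jaw | pushed back about 5–6 mm, well short of its 13.5 mm stop |
| Breadboard | flat, straight and centred, and looks flush against both jaws |
| Bystanders | all those visible in the last top view are where they were |

- **Camera agreement:** The cameras disagreed with each other by 1–2 mm, so the slide and push-back figures carry about that error.
- **Not measured:** I could not measure the clamping forces directly.

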